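# Unclamp the finished bracket and hold it up level

### The job

Slide the vise's jaw (the one with the upright post) all the way open while the finished bracket stays on its seat. Then lift the bracket out and finish holding it, without putting it down or letting go: still and level in the gripper, straight above the vise and about 15 cm above its seat. Keep it level all the way up, and leave the tools around the vise where they lie.

Things in the scene. Friction and masses are not known exactly. Their poses are not given: they have to be found in the camera images.
- bracket: finished part: aluminium tee bracket, mm, 0.36-0.59 kg. Origin: centre of its underside. Flange 130 (x) x 80 (y) x 8 high; on it an upright rib along x, 14 thick, x -65 to +33, top at z 48; at x +48 a round boss, 30 wide, top z 48, with a heavy steel bushing, so the centre of mass is at x +14, y 0: gripped there it hangs level. Lies square on the seat, up to 12 off along x
- vise: low grey quick-action vise, fixed to the bed; base 170 (x) x 240 (y -85 to +155) x 12 mm high. Origin: on the bed, below the middle of its seat. Fixed jaw on the -y side (inner face y -41, top z 36, no lip). Sliding jaw on the +y side, with a lip that reaches over the bracket's flange while closed; it opens along the vise's +y axis. End bar y 139 to 155, top z 34
- seat (a point): centre of the vise's seat (top of the base plate, 12 mm above the bed) on which the bracket lies; axes as the vise
- jaw (a joint): slide of the jaw along the vise's +y axis, m: 0 closed (starts at 0 to 0.004), 0.05 fully open at its stop. It takes about 3 N plus damping of 15 N per m/s and stays where it is left. Below 0.015 its lip still covers the bracket's edge
- jaw_post (a point): centre of the top of the upright round knurled steel post on the sliding jaw, by which the jaw is moved: 18 mm in diameter, 48 mm tall, its top 78.5 mm above the bed; moves with the jaw (closed: at y +66 mm, x 0 in the vise's frame)
- stubby_driver: bystander, loose: black folding bit driver lying down, 35x148x26, long along its y (mm); origin at the centre of its underside
- spindle_nut: bystander, loose: round steel spindle nut, 50 across, 28 high (mm); origin at the centre of its underside
- collet_1: bystander, loose: steel spring collet standing up, 26 across, 37 high (mm); origin at the centre of its underside
- router_bit_1: bystander, loose: router cutter lying down, 13x72x13, long along its y (mm); origin at the centre of its underside
- collet_3: bystander, loose: slim steel spring collet standing up, 22 across, 37 high (mm); origin at the centre of its underside
- hex_key_1: bystander, loose: black hex key lying flat, 36x99x9, long along its y (mm); origin at the centre of its underside

How it is judged:
On the way, in this order (a step that is already met when the one before it is completed fails the run):
1. the jaw is slid open (more than 40 mm) with the bracket still on its seat (value of joint jaw above 0.04 m and z of bracket in the frame of seat below 0.006 m), for 0.2 s.
2. the bracket is held by the fingers, clear of the vise and level (z of bracket in the frame of seat above 0.04 m and contact force between bracket and vise below 0.05 N and contact force between bracket and the fingers above 2 N and angle between bracket's own z axis and vertical below 0.15 rad), for 0.2 s.
At the end, for the whole second after the job is handed in: The jaw is open by more than 40 mm. The bracket is carried by the fingers alone, touching neither vise nor any bystander, its underside 100 to 220 mm above the seat, its origin within 80 mm of straight above the seat's centre, within 0.10 rad of level, and still (below 20 mm/s and 0.1 rad/s) (value of joint jaw above 0.04 m and z of bracket in the frame of seat between 0.1 and 0.22 m and horizontal distance between bracket and seat below 0.08 m and angle between bracket's own z axis and vertical below 0.1 rad and linear speed of bracket below 0.02 m/s and angular speed of bracket below 0.1 rad/s and contact force between bracket and the fingers above 2 N and contact force between bracket and vise below 0.05 N and contact force between bracket and stubby_driver below 0.05 N and contact force between bracket and spindle_nut below 0.05 N and contact force between bracket and collet_1 below 0.05 N and contact force between bracket and router_bit_1 below 0.05 N and contact force between bracket and collet_3 below 0.05 N and contact force between bracket and hex_key_1 below 0.05 N); the arm keeps its last pose, push and grip.
It fails at once if the bracket is raised off its seat before the jaw is open (value of joint jaw below 0.04 m and z of bracket in the frame of seat above 0.015 m).
It fails at once if the bracket is tipped more than 0.3 rad (angle between bracket's own z axis and vertical above 0.3 rad).
It fails at once if a tool lying beside the vise is moved more than 30 mm (distance of any of stubby_driver, spindle_nut, collet_1, router_bit_1, collet_3, hex_key_1 from where it was at the start of the episode above 0.03 m).
It also fails if it takes over 45 s, if anything falls off the work surface, if the arm or the gripper's body presses on something with over 40 N, if the wrist force passes 120 N, or if a joint passes its speed limit or range.

### The arm

A 6-joint arm with a two-finger parallel gripper is mounted at the origin on a cart in front of the work surface, level with it; the furniture and walls round the work are solid. World frame = base frame: x ahead of the robot, y to its left, z up, the work surface at z = 0. Lengths are in m, angles in rad, forces in N, time in s.
With the tool pointing down it reaches from about 0.275 to 0.825 m from the base axis. Payload 4.9 kg.
Tool frame: the origin (TCP) lies at the very end of the fingers, on their centre line; the grasp point (between the pads) lies 19 mm behind it; z points along the fingers, y is the direction in which the jaws open and shut (so a half turn about z gives the same grasp; the last joint's range is limited). The gripper opens to 85 mm and grips with 20 to 120 N. Pads are 22 mm wide; open, the fingers measure 114 mm over their backs; the gripper's body (76 mm by 85 mm) begins 54 mm behind the grasp point. The pads swing forward as they close: fully open they stand 13 mm farther back than shut.
Start: joints at [-1.383, 0.326, -0.193, 1.052, 0, 1.437], TCP at [0.174, -0.522, 0.231] pointing down, gripper open.
Joint ranges: [-2.65, 2.65], [-0.97, 1.79], [-1.3, 1.35], [-1.93, 2.1], [-1.47, 1.37], [-3.14, 3.14]. Speed limits (rad/s): [2.57, 2.57, 3.14, 3.14, 3.14, 3.14].

### API

Orientations are given as [roll, pitch, yaw] about the fixed x, y, z axes, in that order (R = Rz(yaw) Ry(pitch) Rx(roll)).
In Python, from workcell import robot gives the robot as it stands.
- The arm moves only by the tool send_rows, never from a script. Its argument "deltas" is a list of rows, each an object of numbers: "claw": the finger opening in mm, from 0 to 85.4; "tx", "ty", "tz": the shift along the tool's x, y, z in mm; "ax", "ay", "az": the turn, a rotation vector about the tool's x, y, z in degrees. In form: [{"claw": .., "tx": .., "ty": .., "tz": .., "ax": .., "ay": .., "az": ..}, ...]. A call has exactly 10 rows; each row shifts and turns the pose as measured when the row begins, along the tool's axes as they then stand; what a row does not reach is not made up. A row lasts 1/10 s, in which the tool goes at most 50 mm and 8.59 degrees, less where a joint would pass 70% of its speed; a pose out of reach is approached as far as the arm can. A call is refused whole if a number of a shift passes 50 or a number of a turn 8.59, either way. A call with a gripper value outside its range is refused whole. The fingers move at their own pace and stop on an object; "force" is the grip in N (left out, the last holds). Time passes only in rows, so rows that do not move let the fingers close, or fill a call up. It gives the time, the measured TCP pose, the force and the opening at its end, in the units of the state.
- robot.get_state(): the state, without advancing time (a new reading comes with each control period).
- robot.snapshot(name): name is "side" or "top"; returns (picture, depth): 400x640x3 uint8, blue, green, red; 400x640 float32, m along the optical axis (not along the pixel's ray), 0 where there is no reading.
- robot.camera_info(name): a dict with "camera_matrix" (3x3 intrinsics, pixels), "distortion" ([k1, k2, p1, p2, k3] as OpenCV has them; the pictures are not rectified), "extrinsics" (4x4, takes a point from camera to world coordinates). Camera axes: x right, y down, z forward; pixel columns grow to the right and rows downward; lengths in m; the calibration is good to about 2 mm. A picture is of the moment at which its call begins. camera_info takes no time and is no camera call.
- robot.finish_job(): hands the job in, once; it reports no verdict.
The state is a dict: "time": time; "joint_pos": joint angles; "qd": joint speeds; "joint_efforts": joint torques, N m; "tool_pos": TCP position; "tcp_rot": TCP orientation; "ft_force": force on the tool from outside, world axes, zero at the start; "wrist_torque": the same for the moment, N m; "width": finger opening in m.
Only numpy, scipy, OpenCV 4.12 (cv2) and the standard library are available. Lean on these libraries where they do the work, as an engineer would, in place of code of your own. Each camera call takes 0.05 s, during which the arm holds its last target. There are 200 camera calls.

## Working session

There is one attempt and no reset: what is moved stays moved. The work goes in short steps, Python scripts to look and compute and a tool call to move; the robot and the scene stay as the last step left them, time stands still between calls to the robot, and variables do not carry over. Pictures are saved under pics/ and viewed, about 8 in all and at most 12, crops included, and the job is handed in when it is done.

Besides the shell and the picture viewer there is one more tool, called after "Request:" by a JSON object that holds its "name" and its "arguments". send_rows: Moves the arm, as the interface text tells. Its arguments: {"type":"object","properties":{"deltas":{"type":"array"},"force":{"type":"number"}},"required":["deltas"]}

```bash
ls && mkdir -p pics
cat > h.py <<'E'
import numpy as np, cv2
from workcell import robot
def cloud(name):
    pic,d=robot.snapshot(name); c=robot.camera_info(name)
    K=np.array(c["camera_matrix"],float); D=np.array(c["distortion"],float); T=np.array(c["extrinsics"],float)
    v,u=np.mgrid[0:pic.shape[0],0:pic.shape[1]]
    n=cv2.undistortPoints(np.stack([u.ravel(),v.ravel()],1).astype(np.float64)[:,None],K,D).reshape(-1,2)
    z=d.ravel()[:,None].astype(float); P=np.hstack([n*z,z])@T[:3,:3].T+T[:3,3]
    P[d.ravel()<=0]=np.nan
    return pic,P.reshape(*d.shape,3)
E
python3 - <<'E'
from h import *
s=robot.get_state(); print(s)
for n in("top","side"):
    pic,P=cloud(n); cv2.imwrite(f"pics/{n}0.png",pic); np.save(f"{n}0.npy",P)
    T=np.array(robot.camera_info(n)["extrinsics"]); print(n,T.round(3).tolist(), robot.camera_info(n)["camera_matrix"])
E
```

```text
pics
{'time': 0.0, 'joint_pos': array([-1.38322582e+00,  3.26970787e-01, -1.93550426e-01,  1.05200360e+00,
       -3.17192085e-06,  1.43659741e+00]), 'qd': array([ 0.00117675, -0.00069255,  0.00097693,  0.00110471,  0.00172674,
       -0.00087414]), 'joint_efforts': array([ 6.60626411e-04, -4.43399549e+01,  2.62442333e+01,  1.56549539e-02,
        1.09145428e-04,  1.45758366e-05]), 'tool_pos': array([ 0.173839  , -0.52120728,  0.23049988]), 'tcp_rot': array([-3.13987929e+00, -2.28121202e-04,  3.21769223e-01]), 'ft_force': array([-0.92594451, -0.07443736, -0.15912864]), 'wrist_torque': array([-0.00969901,  0.01076921,  0.01366791]), 'width': 0.08512481801414398}
top [[-0.013, -0.997, 0.08, 0.464], [-1.0, 0.015, 0.022, -0.032], [-0.024, -0.079, -0.997, 1.067], [0.0, 0.0, 0.0, 1.0]] [[412.54623545   0.         321.35619206]
 [  0.         412.54623545 199.355968  ]
 [  0.           0.           1.        ]]
side [[0.944, -0.159, 0.289, 0.281], [-0.329, -0.401, 0.855, -0.753], [-0.02, -0.902, -0.431, 0.458], [0.0, 0.0, 0.0, 1.0]] [[382.61591523   0.         311.81238081]
 [  0.         382.61591523 204.19627367]
 [  0.           0.           1.        ]]
```

View pics/top0.png

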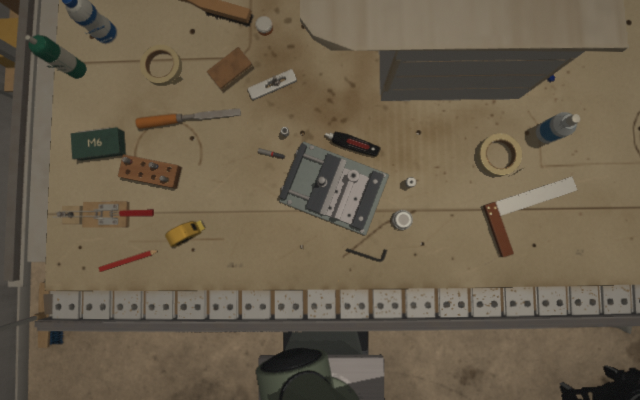

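View pics/side0.png

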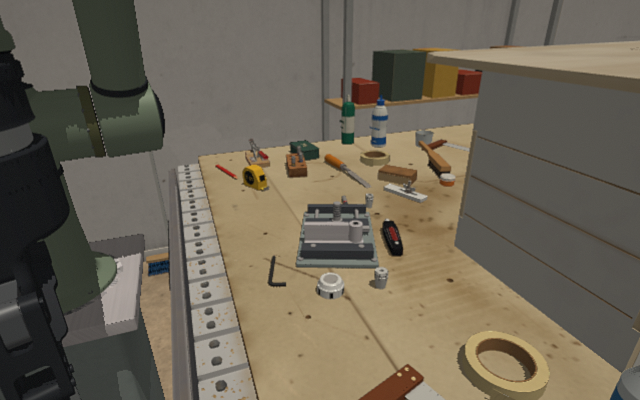

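The top view shows the vise at about (335,188), with the jaw post near (321,182) and the boss near (352,175). The jaw opens to the left in the image (+y). The tools lie around it. Next I'll measure from both depth views.

Run:
```python
from h import *
for n in("top","side"):
    P=np.load(f"{n}0.npy"); pic=cv2.imread(f"pics/{n}0.png")
    X,Y,Z=P[...,0],P[...,1],P[...,2]
    roi=(abs(X-.475)<.12)&(abs(Y+.06)<.16)
    bed=roi&(abs(Z)<.006); print(n,"bed z",np.nanmedian(Z[bed]))
    for nm,lo,hi in(("post",.072,.09),("ribboss",.054,.066),("jaw/bar",.026,.044)):
        m=(roi&(Z>lo)&(Z<hi)).astype(np.uint8)
        k,l,st,c=cv2.connectedComponentsWithStats(m)
        for i in range(1,k):
            if st[i,4]<12: continue
            q=P[l==i]; mn,sz,an=cv2.minAreaRect((q[:,:2]*1000).astype(np.float32))
            print(nm,st[i,4],"px",c[i].round(),"mean",q.mean(0).round(4),"medz",np.median(q[:,2]).round(4),"rect",np.round(mn,1),np.round(sz,1),round(an,1))
    m=roi&(Z>.007)
    k,l,st,c=cv2.connectedComponentsWithStats(m.astype(np.uint8))
    for i in range(1,k):
        if st[i,4]<25: continue
        q=P[l==i]; mn,sz,an=cv2.minAreaRect((q[:,:2]*1000).astype(np.float32))
        print("all",st[i,4],c[i].round(),"rect",np.round(mn,1),np.round(sz,1),round(an,1),"zmax",np.percentile(q[:,2],98).round(4))
a=cv2.imread("pics/top0.png")[125:270,235:425]; a=cv2.resize(a,None,fx=4,fy=4,interpolation=cv2.INTER_CUBIC); cv2.imwrite("pics/c1.png",a)
```

```text
top bed z -0.0003043276021864605
post 37 px [321. 180.] mean [ 0.5888 -0.0105  0.0772] medz 0.0772 rect [588.7 -10.6] [17.  12.4] 89.7
ribboss 247 px [345. 198.] mean [ 0.5472 -0.0661  0.0595] medz 0.0594 rect [548.3 -66.5] [ 18.2 107.6] 65.0
jaw/bar 129 px [285. 189.] mean [0.5736 0.0818 0.0329] medz 0.0331 rect [574.2  82.8] [20.7 49.6] 71.7
jaw/bar 664 px [322. 197.] mean [ 0.5539 -0.0091  0.0302] medz 0.03 rect [560.2  -8.7] [55.7 92.6] 67.6
jaw/bar 636 px [366. 204.] mean [ 0.534  -0.1206  0.0355] medz 0.0357 rect [ 536.1 -121.4] [ 30.6 133.6] 67.6
jaw/bar 122 px [401. 219.] mean [ 0.494  -0.2077  0.0284] medz 0.0282 rect [ 494.  -206.3] [40.3 26.7] 3.6
all 3835 [336. 201.] rect [569.5 -35.2] [243.8 150.2] 67.8 zmax 0.0617
all 229 [400. 219.] rect [ 493.7 -204.1] [31.7 48.4] 89.7 zmax 0.0308
side bed z -0.0005825735673331833
post 26 px [336. 204.] mean [ 0.5893 -0.0138  0.0758] medz 0.0761 rect [589.1 -12.6] [15.6 10.8] 84.1
ribboss 26 px [335. 211.] mean [ 0.588  -0.016   0.0599] medz 0.06 rect [587.7 -16.1] [ 5.9 12.9] 52.7
ribboss 252 px [328. 224.] mean [ 0.5486 -0.0682  0.0
[... 162 characters left out ...]
ar 138 px [322. 219.] mean [0.5621 0.0048 0.0315] medz 0.0301 rect [563.1   6.9] [24.1 83.4] 60.6
jaw/bar 350 px [328. 234.] mean [ 0.548  -0.0724  0.0352] medz 0.0354 rect [548.  -72.3] [ 11.3 107.9] 65.2
jaw/bar 708 px [332. 248.] mean [ 0.5357 -0.1265  0.0338] medz 0.035 rect [ 537.4 -122.9] [ 33.6 133. ] 68.2
jaw/bar 145 px [329. 277.] mean [ 0.4949 -0.2086  0.0275] medz 0.0275 rect [ 495.5 -207.1] [25.7 39.7] 89.7
all 3164 [328. 240.] rect [568.6 -36.6] [242.5 148.5] 68.7 zmax 0.0603
all 35 [271. 265.] rect [ 411.2 -102.2] [64.7  6.8] 72.3 zmax 0.009
all 193 [327. 279.] rect [ 495.3 -207.1] [25.7 50.5] 89.7 zmax 0.0288
all 35 [273. 281.] rect [ 400.  -157.6] [16.3 37.5] 31.4 zmax 0.0086
```

View pics/c1.png

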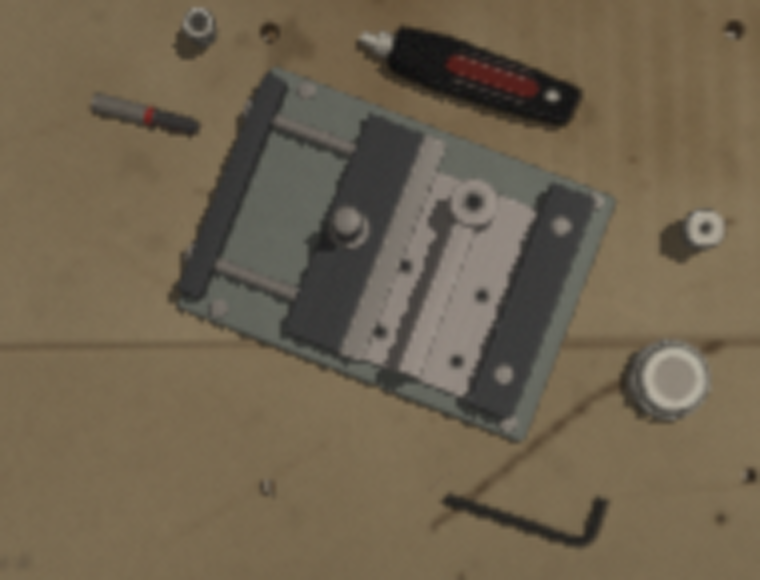

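The crop shows the boss at the upper end of the rib, which gives vise +x. The jaw with its post is at left centre, and the end bar is at far left. My ROI cut the vise off, so I'll redo it with a bigger one.

Run:
```python
from h import *
for n in("top","side"):
    P=np.load(f"{n}0.npy"); X,Y,Z=P[...,0],P[...,1],P[...,2]
    roi=(abs(X-.56)<.2)&(abs(Y+.05)<.22)
    m=roi&(Z>.007)&(Z<.1)
    k,l,st,c=cv2.connectedComponentsWithStats(m.astype(np.uint8))
    for i in range(1,k):
        if st[i,4]<20: continue
        q=P[l==i]; mn,sz,an=cv2.minAreaRect((q[:,:2]*1000).astype(np.float32))
        print(n,st[i,4],c[i].round(),"rect",np.round(mn,1),np.round(sz,1),round(an,1),"zmax",np.percentile(q[:,2],98).round(4))
    for nm,lo,hi in(("post",.072,.09),("ribboss",.054,.066),("jaw/bar",.026,.044),("base",.007,.016)):
        mm=(roi&(Z>lo)&(Z<hi)).astype(np.uint8)
        k,l,st,c=cv2.connectedComponentsWithStats(mm)
        for i in range(1,k):
            if st[i,4]<25: continue
            q=P[l==i]; mn,sz,an=cv2.minAreaRect((q[:,:2]*1000).astype(np.float32))
            print(nm,st[i,4],"px",c[i].round(),"mean",(1000*q.mean(0)).round(1),"medz",np.median(q[:,2]).round(4),"rect",np.round(mn,1),np.round(sz,1),round(an,1))
```

```text
top 59 [285. 131.] rect [723.9  82.9] [18.2 20.2] 87.7 zmax 0.039
top 648 [354. 143.] rect [694.2 -89.8] [146.4  35. ] 70.7 zmax 0.0276
top 6145 [333. 188.] rect [578.9 -39. ] [243.5 170.2] 67.7 zmax 0.0611
top 115 [271. 153.] rect [670.4 121.9] [72.2 12.2] 73.6 zmax 0.0153
top 93 [411. 182.] rect [ 587.1 -234.5] [24.5 23.7] 30.7 zmax 0.0392
top 324 [402. 219.] rect [ 493.7 -213.2] [49.9 48.4] 89.2 zmax 0.0308
top 21 [352. 251.] rect [413.8 -85. ] [29.6  6.8] 62.8 zmax 0.0131
post 43 px [321. 180.] mean [589.9 -10.4  77. ] medz 0.0772 rect [590.1 -10.5] [15.7 15.5] 42.7
ribboss 340 px [347. 191.] mean [563.  -72.2  59.5] medz 0.0594 rect [558.7 -66.4] [ 28.6 126.1] 64.2
jaw/bar 45 px [285. 131.] mean [723.6  83.2  34.2] medz 0.0347 rect [723.9  82.9] [18.2 20.2] 87.7
jaw/bar 388 px [293. 171.] mean [619.8  63.   32.9] medz 0.0331 rect [621.2  64.5] [ 21.  149.7] 68.6
jaw/bar 1170 px [326. 184.] mean [585.4 -21.   30.1] medz 0.03 rect [587.9 -16.4] [ 63.2 149.9] 68.1
jaw/bar 733 px [367. 200.] mean [ 543.3 -124.2   35.5] medz 0.0356 rect [ 543.9 -124.6] [ 30.6 150.4] 67.6
jaw/bar 80 p
[... 2222 characters left out ...]

base 80 px [325. 215.] mean [590.9  60.4  12. ] medz 0.0116 rect [590.4  58.7] [24.1 36. ] 69.4
base 75 px [347. 215.] mean [643.3  39.   12. ] medz 0.0116 rect [642.3  37.9] [23.1 35.5] 65.5
base 84 px [391. 246.] mean [ 673.  -128.6   11.5] medz 0.0114 rect [ 677.4 -105.2] [112.9  21.4] 84.1
base 35 px [271. 265.] mean [ 410.3 -102.6    7.9] medz 0.0078 rect [ 411.2 -102.2] [64.7  6.8] 72.3
base 35 px [273. 281.] mean [ 399.6 -157.2    7.7] medz 0.0076 rect [ 400.  -157.6] [16.3 37.5] 31.4
base 42 px [380. 284.] mean [ 585.6 -241.6   11.6] medz 0.0109 rect [ 588.  -241.1] [ 9.3 21.6] 76.1
base 106 px [330. 292.] mean [ 488.8 -231.7   11.6] medz 0.0116 rect [ 489.8 -228.3] [20.5 48.3] 67.7
```

The vise fits well: axis yaw is 67.7° and the origin is about (565, -72) mm. The predicted post position (590,-11) matches both views, and the heights agree too. Now I'll turn and set out with the fingers closed.

Request:
{"name": "send_rows", "arguments": {"deltas": [{"claw": 0, "az": 8.1}, {"claw": 0, "az": 8.1}, {"claw": 0, "az": 8.1}, {"claw": 0, "az": 8.1}, {"claw": 0, "az": 8.1}, {"claw": 0, "tx": 14, "ty": -46}, {"claw": 0, "tx": 14, "ty": -46}, {"claw": 0, "tx": 14, "ty": -46}, {"claw": 0, "tx": 14, "ty": -46}, {"claw": 0, "tx": 14, "ty": -46}]}}

```text
$.deltas[0]: bad value
```

```bash
cat >> h.py <<'E'
a=np.deg2rad(67.7); VY=np.array([np.cos(a),np.sin(a)]); VX=np.array([np.sin(a),-np.cos(a)]); O=np.array([.5652,-.0724])
def vise(p): q=np.asarray(p)[...,:2]-O; return np.stack([q@VX,q@VY],-1)
def st():
    s=robot.get_state(); p=s["tool_pos"]; print("t",round(s["time"],2),"tcp",(1e3*p).round(1),"rpy",np.degrees(s["tcp_rot"]).round(2),"vise xy",(1e3*vise(p)).round(1),"f",s["ft_force"].round(1),"F_vise",(s["ft_force"][:2]@np.stack([VX,VY],1)).round(1),"w",round(s["width"]*1e3,1))
E
python3 - <<'E'
from h import *
st()
for n in("top","side"):
    P=np.load(f"{n}0.npy"); X,Y,Z=P[...,0],P[...,1],P[...,2]
    m=(Z>.054)&(Z<.066)&(abs(X-.56)<.09)&(abs(Y+.07)<.09)
    q=P[m]; v=vise(q)*1e3; v=v[v[:,1]<30]
    rib=v[v[:,0]<20]; b=v[v[:,0]>36]
    print(n,"x range",np.percentile(v[:,0],[0,1,99,100]).round(1),"rib y",np.percentile(rib[:,1],[2,50,98]).round(1),"slope",np.polyfit(rib[:,0],rib[:,1],1).round(3),"boss",b[:,1].min().round(1),b[:,1].max().round(1),b[:,0].max().round(1))
E
```

```text
t 0.1 tcp [ 173.9 -521.3  230.6] rpy [-1.7991e+02 -1.0000e-02  1.8440e+01] vise xy [-191.7 -563.8] f [ 0.8  0.4 -0.3] F_vise [0.6 0.7] w 85.0
top x range [-72.  -70.5  53.1  54.7] rib y [-7.4 -0.8  5.9] slope [ 0.008 -0.529] boss -14.5 14.3 54.7
side x range [-69.8 -68.8  54.7  55.3] rib y [-8.4 -3.6  7. ] slope [ 0.014 -1.624] boss -15.2 13.3 55.3
```

The call was refused, so each row probably needs every key. The bracket sits about -7 mm along x, so the grip point is at vise x ≈ +7, y ≈ -0.5.

Request:
{"name": "send_rows", "arguments": {"deltas": [{"claw": 0, "tx": 0, "ty": 0, "tz": 0, "ax": 0, "ay": 0, "az": 8.1}, {"claw": 0, "tx": 0, "ty": 0, "tz": 0, "ax": 0, "ay": 0, "az": 8.1}, {"claw": 0, "tx": 0, "ty": 0, "tz": 0, "ax": 0, "ay": 0, "az": 8.1}, {"claw": 0, "tx": 0, "ty": 0, "tz": 0, "ax": 0, "ay": 0, "az": 8.1}, {"claw": 0, "tx": 0, "ty": 0, "tz": 0, "ax": 0, "ay": 0, "az": 8.1}, {"claw": 0, "tx": 14, "ty": -46, "tz": 0, "ax": 0, "ay": 0, "az": 0}, {"claw": 0, "tx": 14, "ty": -46, "tz": 0, "ax": 0, "ay": 0, "az": 0}, {"claw": 0, "tx": 14, "ty": -46, "tz": 0, "ax": 0, "ay": 0, "az": 0}, {"claw": 0, "tx": 14, "ty": -46, "tz": 0, "ax": 0, "ay": 0, "az": 0}, {"claw": 0, "tx": 14, "ty": -46, "tz": 0, "ax": 0, "ay": 0, "az": 0}], "force": 60}}

```text
time: 1.1
tool_pos: [0.3314, -0.3362, 0.2265]
tcp_rot: [-3.136, 0.006, -0.428]
ft_force: [1.1, -0.7, 0.2]
width: 0.0004
```

```bash
python3 -c "
from h import *
st()"
```

```text
t 1.1 tcp [ 331.4 -336.2  226.5] rpy [-179.66    0.32  -24.55] vise xy [-116.2 -332.8] f [ 1.1 -0.7  0.2] F_vise [ 1.3 -0.2] w 0.4
```

Request:
{"name": "send_rows", "arguments": {"deltas": [{"claw": 0, "tx": 0, "ty": 0, "tz": 0, "ax": 0, "ay": 0, "az": -2.2}, {"claw": 0, "tx": 14, "ty": -45, "tz": 0, "ax": 0, "ay": 0, "az": 0}, {"claw": 0, "tx": 14, "ty": -45, "tz": 0, "ax": 0, "ay": 0, "az": 0}, {"claw": 0, "tx": 14, "ty": -45, "tz": 0, "ax": 0, "ay": 0, "az": 0}, {"claw": 0, "tx": 14, "ty": -45, "tz": 0, "ax": 0, "ay": 0, "az": 0}, {"claw": 0, "tx": 14, "ty": -45, "tz": 0, "ax": 0, "ay": 0, "az": 0}, {"claw": 0, "tx": 14, "ty": -45, "tz": 0, "ax": 0, "ay": 0, "az": 0}, {"claw": 0, "tx": 14, "ty": -45, "tz": 0, "ax": 0, "ay": 0, "az": 0}, {"claw": 0, "tx": 0, "ty": 0, "tz": 0, "ax": 0, "ay": 0, "az": 0}, {"claw": 0, "tx": 0, "ty": 0, "tz": 0, "ax": 0, "ay": 0, "az": 0}]}}

```text
time: 2.1
tool_pos: [0.5361, -0.0948, 0.2255]
tcp_rot: [-3.108, 0.01, -0.328]
ft_force: [0.1, -0.0, 0.1]
width: -0.0001
```

```bash
python3 -c "
from h import *
st()"
```

```text
t 2.1 tcp [536.1 -94.8 225.5] rpy [-178.08    0.57  -18.8 ] vise xy [-18.4 -31.8] f [ 0.1 -0.   0.1] F_vise [0.1 0. ] w -0.1
```

Request:
{"name": "send_rows", "arguments": {"deltas": [{"claw": 0, "tx": 0, "ty": 0, "tz": 0, "ax": -1.9, "ay": 0.6, "az": 3.5}, {"claw": 0, "tx": 5, "ty": -17, "tz": 0, "ax": 0, "ay": 0, "az": 0}, {"claw": 0, "tx": 5, "ty": -17, "tz": 0, "ax": 0, "ay": 0, "az": 0}, {"claw": 0, "tx": 5, "ty": -17, "tz": 0, "ax": 0, "ay": 0, "az": 0}, {"claw": 0, "tx": 3, "ty": -12, "tz": 0, "ax": 0, "ay": 0, "az": 0}, {"claw": 0, "tx": 0, "ty": 0, "tz": 40, "ax": 0, "ay": 0, "az": 0}, {"claw": 0, "tx": 0, "ty": 0, "tz": 40, "ax": 0, "ay": 0, "az": 0}, {"claw": 0, "tx": 0, "ty": 0, "tz": 20, "ax": 0, "ay": 0, "az": 0}, {"claw": 0, "tx": 0, "ty": 0, "tz": 0, "ax": 0, "ay": 0, "az": 0}, {"claw": 0, "tx": 0, "ty": 0, "tz": 0, "ax": 0, "ay": 0, "az": 0}]}}

```text
time: 3.1
tool_pos: [0.5591, -0.0907, 0.1259]
tcp_rot: [-3.1, -0.003, -0.313]
ft_force: [0.0, -0.2, 0.0]
width: 0.0003
```

```bash
python3 -c "
from h import *
st()"
```

```text
t 3.1 tcp [559.1 -90.7 125.9] rpy [-177.62   -0.18  -17.91] vise xy [  1.3 -19.3] f [ 0.  -0.2  0. ] F_vise [ 0.1 -0.2] w 0.3
```

```bash
python3 -c "
from h import *
s=robot.get_state();print(s['joint_pos'].round(3),s['qd'].round(3),s['joint_efforts'].round(1))
pic,P=cloud('side');cv2.imwrite('pics/s2.png',pic)"
```

```text
[-0.314  0.441 -0.308  0.818  0.042  3.141] [ 0.004  0.014 -0.005 -0.002 -0.     0.001] [ -0.  -46.3  22.5  -0.1   0.1  -0. ]
```

View pics/s2.png

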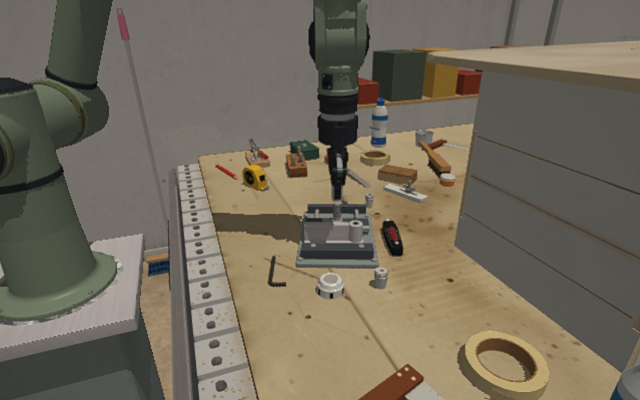

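The arm view shows the gripper above the vise. Joint 6 is stuck at its 3.14 limit, so I'll take the opposite half-turn (yaw ≈ 157.7°).

Request:
{"name": "send_rows", "arguments": {"deltas": [{"claw": 0, "tx": 0, "ty": 0, "tz": 0, "ax": -2.4, "ay": 0, "az": -5}, {"claw": 0, "tx": 0, "ty": 0, "tz": 0, "ax": 0, "ay": 0, "az": -8.5}, {"claw": 0, "tx": 0, "ty": 0, "tz": 0, "ax": 0, "ay": 0, "az": -8.5}, {"claw": 0, "tx": 0, "ty": 0, "tz": 0, "ax": 0, "ay": 0, "az": -8.5}, {"claw": 0, "tx": 0, "ty": 0, "tz": 0, "ax": 0, "ay": 0, "az": -8.5}, {"claw": 0, "tx": 0, "ty": 0, "tz": 0, "ax": 0, "ay": 0, "az": -8.5}, {"claw": 0, "tx": 0, "ty": 0, "tz": 0, "ax": 0, "ay": 0, "az": -8.5}, {"claw": 0, "tx": 0, "ty": 0, "tz": 0, "ax": 0, "ay": 0, "az": -8.5}, {"claw": 0, "tx": 0, "ty": 0, "tz": 0, "ax": 0, "ay": 0, "az": -8.5}, {"claw": 0, "tx": 0, "ty": 0, "tz": 0, "ax": 0, "ay": 0, "az": -8.5}]}}

```text
time: 4.15
tool_pos: [0.5707, -0.0935, 0.1449]
tcp_rot: [3.109, -0.003, 1.13]
ft_force: [0.1, 0.3, -0.3]
width: 0.0002
```

Request:
{"name": "send_rows", "arguments": {"deltas": [{"claw": 0, "tx": 0, "ty": 0, "tz": 0, "ax": 0, "ay": 0, "az": -8.5}, {"claw": 0, "tx": 0, "ty": 0, "tz": 0, "ax": 0, "ay": 0, "az": -8.5}, {"claw": 0, "tx": 0, "ty": 0, "tz": 0, "ax": 0, "ay": 0, "az": -8.5}, {"claw": 0, "tx": 0, "ty": 0, "tz": 0, "ax": 0, "ay": 0, "az": -8.5}, {"claw": 0, "tx": 0, "ty": 0, "tz": 0, "ax": 0, "ay": 0, "az": -8.5}, {"claw": 0, "tx": 0, "ty": 0, "tz": 0, "ax": 0, "ay": 0, "az": -8.5}, {"claw": 0, "tx": 0, "ty": 0, "tz": 0, "ax": 0, "ay": 0, "az": -8.5}, {"claw": 0, "tx": 0, "ty": 0, "tz": 0, "ax": 0, "ay": 0, "az": -8.5}, {"claw": 0, "tx": 0, "ty": 0, "tz": 0, "ax": 0, "ay": 0, "az": -8.5}, {"claw": 0, "tx": 0, "ty": 0, "tz": 0, "ax": 0, "ay": 0, "az": 0}]}}

```text
time: 5.15
tool_pos: [0.582, -0.0962, 0.1655]
tcp_rot: [3.12, 0.058, 2.479]
ft_force: [0.7, -0.9, 0.4]
width: 0.0001
```

```bash
python3 -c "
from h import *
st()
s=robot.get_state();print(s['joint_pos'].round(3))"
```

```text
t 5.15 tcp [582.  -96.2 165.5] rpy [178.77   3.32 142.02] vise xy [ 24.6 -15.7] f [ 0.7 -0.9  0.4] F_vise [ 1.  -0.6] w 0.1
[-0.288  0.404 -0.256  0.849 -0.001  0.374]
```

Request:
{"name": "send_rows", "arguments": {"deltas": [{"claw": 0, "tx": 0, "ty": 0, "tz": 0, "ax": 1.2, "ay": 0, "az": -7.9}, {"claw": 0, "tx": 0, "ty": 0, "tz": 0, "ax": 0, "ay": 3.3, "az": -7.9}, {"claw": 0, "tx": 0, "ty": 0, "tz": 0, "ax": 0, "ay": 0, "az": 0}, {"claw": 0, "tx": 12, "ty": 24, "tz": 20, "ax": 0, "ay": 0, "az": 0}, {"claw": 0, "tx": 12, "ty": 24, "tz": 20, "ax": 0, "ay": 0, "az": 0}, {"claw": 0, "tx": 0, "ty": 0, "tz": 0, "ax": 0, "ay": 0, "az": 0}, {"claw": 0, "tx": 0, "ty": 0, "tz": 0, "ax": 0, "ay": 0, "az": 0}, {"claw": 0, "tx": 0, "ty": 0, "tz": 0, "ax": 0, "ay": 0, "az": 0}, {"claw": 0, "tx": 0, "ty": 0, "tz": 0, "ax": 0, "ay": 0, "az": 0}, {"claw": 0, "tx": 0, "ty": 0, "tz": 0, "ax": 0, "ay": 0, "az": 0}]}}

```text
time: 6.15
tool_pos: [0.5846, -0.0457, 0.1343]
tcp_rot: [-3.132, 0.021, 2.727]
ft_force: [0.0, 0.4, 0.1]
width: 0.0002
```

```bash
python3 -c "
from h import *
st()"
```

```text
t 6.15 tcp [584.6 -45.7 134.3] rpy [-179.43    1.2   156.23] vise xy [ 7.8 32. ] f [0.  0.4 0.1] F_vise [-0.1  0.4] w 0.2
```

Request:
{"name": "send_rows", "arguments": {"deltas": [{"claw": 0, "tx": 7, "ty": 0, "tz": 0, "ax": -0.6, "ay": 1.2, "az": -1.5}, {"claw": 0, "tx": 0, "ty": 0, "tz": 0, "ax": 0, "ay": 0, "az": 0}, {"claw": 0, "tx": 0, "ty": 0, "tz": 20, "ax": 0, "ay": 0, "az": 0}, {"claw": 0, "tx": 0, "ty": 0, "tz": 20, "ax": 0, "ay": 0, "az": 0}, {"claw": 0, "tx": 0, "ty": 0, "tz": 20, "ax": 0, "ay": 0, "az": 0}, {"claw": 0, "tx": 0, "ty": 0, "tz": 20, "ax": 0, "ay": 0, "az": 0}, {"claw": 0, "tx": 0, "ty": 0, "tz": 0, "ax": 0, "ay": 0, "az": 0}, {"claw": 0, "tx": 0, "ty": 0, "tz": 0, "ax": 0, "ay": 0, "az": 0}, {"claw": 0, "tx": 0, "ty": 0, "tz": 0, "ax": 0, "ay": 0, "az": 0}, {"claw": 0, "tx": 0, "ty": 0, "tz": 0, "ax": 0, "ay": 0, "az": 0}]}}

```text
time: 7.15
tool_pos: [0.5852, -0.0482, 0.0581]
tcp_rot: [3.14, 0.015, 2.742]
ft_force: [0.0, 0.3, 0.3]
width: 0.0002
```

```bash
python3 -c "
from h import *
st()"
```

```text
t 7.15 tcp [585.2 -48.2  58.1] rpy [179.92   0.87 157.08] vise xy [ 9.3 30. ] f [0.  0.3 0.3] F_vise [-0.1  0.2] w 0.2
```

Request:
{"name": "send_rows", "arguments": {"deltas": [{"claw": 0, "tx": 5, "ty": 0, "tz": 3, "ax": 0, "ay": 0.9, "az": -0.6}, {"claw": 0, "tx": 5, "ty": 0, "tz": 3, "ax": 0, "ay": 0, "az": 0}, {"claw": 0, "tx": 0, "ty": 0, "tz": 0, "ax": 0, "ay": 0, "az": 0}, {"claw": 0, "tx": 0, "ty": 8, "tz": 0, "ax": 0, "ay": 0, "az": 0}, {"claw": 0, "tx": 0, "ty": 8, "tz": 0, "ax": 0, "ay": 0, "az": 0}, {"claw": 0, "tx": 0, "ty": 8, "tz": 0, "ax": 0, "ay": 0, "az": 0}, {"claw": 0, "tx": 0, "ty": 8, "tz": 0, "ax": 0, "ay": 0, "az": 0}, {"claw": 0, "tx": 0, "ty": 0, "tz": 0, "ax": 0, "ay": 0, "az": 0}, {"claw": 0, "tx": 0, "ty": 0, "tz": 0, "ax": 0, "ay": 0, "az": 0}, {"claw": 0, "tx": 0, "ty": 0, "tz": 0, "ax": 0, "ay": 0, "az": 0}]}}

```text
time: 8.15
tool_pos: [0.5894, -0.0131, 0.0538]
tcp_rot: [-3.139, 0.002, 2.753]
ft_force: [-1.2, -2.2, 1.3]
width: -0.0003
```

```bash
python3 -c "
from h import *
st()"
```

```text
t 8.15 tcp [589.4 -13.1  53.8] rpy [-1.7985e+02  1.2000e-01  1.5773e+02] vise xy [-0.1 64. ] f [-1.2 -2.2  1.3] F_vise [-0.3 -2.5] w -0.3
```

Request:
{"name": "send_rows", "arguments": {"deltas": [{"claw": 0, "tx": 0, "ty": 6, "tz": 0, "ax": 0, "ay": 0, "az": 0}, {"claw": 0, "tx": 0, "ty": 6, "tz": 0, "ax": 0, "ay": 0, "az": 0}, {"claw": 0, "tx": 0, "ty": 6, "tz": 0, "ax": 0, "ay": 0, "az": 0}, {"claw": 0, "tx": 0, "ty": 5, "tz": 0, "ax": 0, "ay": 0, "az": 0}, {"claw": 0, "tx": 0, "ty": 0, "tz": 0, "ax": 0, "ay": 0, "az": 0}, {"claw": 0, "tx": 0, "ty": 0, "tz": 0, "ax": 0, "ay": 0, "az": 0}, {"claw": 0, "tx": 0, "ty": 0, "tz": 0, "ax": 0, "ay": 0, "az": 0}, {"claw": 0, "tx": 0, "ty": 0, "tz": 0, "ax": 0, "ay": 0, "az": 0}, {"claw": 0, "tx": 0, "ty": 0, "tz": 0, "ax": 0, "ay": 0, "az": 0}, {"claw": 0, "tx": 0, "ty": 0, "tz": 0, "ax": 0, "ay": 0, "az": 0}]}}

```text
time: 9.15
tool_pos: [0.5985, 0.0092, 0.0538]
tcp_rot: [-3.138, 0.002, 2.752]
ft_force: [-0.7, -3.0, 1.1]
width: 0.0001
```

```bash
python3 -c "
from h import *
st()"
```

```text
t 9.15 tcp [598.5   9.2  53.8] rpy [-1.7981e+02  1.0000e-01  1.5767e+02] vise xy [-0.2 88.1] f [-0.7 -3.   1.1] F_vise [ 0.5 -3. ] w 0.1
```

Request:
{"name": "send_rows", "arguments": {"deltas": [{"claw": 0, "tx": 0, "ty": 1.5, "tz": 0, "ax": 0, "ay": 0, "az": 0}, {"claw": 0, "tx": 0, "ty": 1.5, "tz": 0, "ax": 0, "ay": 0, "az": 0}, {"claw": 0, "tx": 0, "ty": 1, "tz": 0, "ax": 0, "ay": 0, "az": 0}, {"claw": 0, "tx": 0, "ty": 0, "tz": 0, "ax": 0, "ay": 0, "az": 0}, {"claw": 0, "tx": 0, "ty": 0, "tz": 0, "ax": 0, "ay": 0, "az": 0}, {"claw": 0, "tx": 0, "ty": 0, "tz": 0, "ax": 0, "ay": 0, "az": 0}, {"claw": 0, "tx": 0, "ty": 0, "tz": 0, "ax": 0, "ay": 0, "az": 0}, {"claw": 0, "tx": 0, "ty": 0, "tz": 0, "ax": 0, "ay": 0, "az": 0}, {"claw": 0, "tx": 0, "ty": 0, "tz": 0, "ax": 0, "ay": 0, "az": 0}, {"claw": 0, "tx": 0, "ty": 0, "tz": 0, "ax": 0, "ay": 0, "az": 0}]}}

```text
time: 10.15
tool_pos: [0.5999, 0.0128, 0.0538]
tcp_rot: [-3.138, 0.002, 2.751]
ft_force: [-2.0, -2.7, 1.0]
width: 0.0003
```

```bash
python3 -c "
from h import *
st()"
```

```text
t 10.15 tcp [599.9  12.8  53.8] rpy [-1.7978e+02  9.0000e-02  1.5763e+02] vise xy [-0.2 92. ] f [-2.  -2.7  1. ] F_vise [-0.8 -3.2] w 0.3
```

Request:
{"name": "send_rows", "arguments": {"deltas": [{"claw": 0, "tx": 0, "ty": -12, "tz": 0, "ax": 0, "ay": 0, "az": 0}, {"claw": 0, "tx": 0, "ty": -5, "tz": -20, "ax": 0, "ay": 0, "az": 0}, {"claw": 0, "tx": 0, "ty": 0, "tz": -30, "ax": 0, "ay": 0, "az": 0}, {"claw": 0, "tx": 0, "ty": 0, "tz": -25, "ax": 0, "ay": 0, "az": 0}, {"claw": 34, "tx": -2, "ty": -25, "tz": 0, "ax": 0, "ay": 0, "az": 0}, {"claw": 34, "tx": -2, "ty": -25, "tz": 0, "ax": 0, "ay": 0, "az": 0}, {"claw": 34, "tx": -2, "ty": -23, "tz": 0, "ax": 0, "ay": 0, "az": 0}, {"claw": 34, "tx": 0, "ty": 0, "tz": 0, "ax": 0, "ay": 0, "az": 0}, {"claw": 34, "tx": 0, "ty": 0, "tz": 0, "ax": 0, "ay": 0, "az": 0}, {"claw": 34, "tx": 0, "ty": 0, "tz": 0, "ax": 0, "ay": 0, "az": 0}]}}

```text
time: 11.15
tool_pos: [0.5709, -0.0739, 0.131]
tcp_rot: [3.132, 0.002, 2.755]
ft_force: [-0.5, 0.6, 0.4]
width: 0.0339
```

Run:
```python
from h import *
st()
for n in("side","top"):
    pic,P=cloud(n); cv2.imwrite(f"pics/{n}3.png",pic[150:310,230:440] if n=="side" else pic)
    v=vise(P)*1e3; Z=P[...,2]
    m=(Z>.066)&(Z<.09)&(abs(v[...,0])<25)&(abs(v[...,1]-110)<25); print(n,"post",m.sum(),np.median(v[m],0) if m.any() else None)
    m=(Z>.050)&(Z<.066)&(abs(v[...,0])<80)&(abs(v[...,1])<30); q=v[m]
    if len(q): print("bracket",m.sum(),np.percentile(q[:,0],[1,99]).round(1),"rib y",np.percentile(q[q[:,0]<20,1],[2,50,98]).round(1))
s=cv2.imread("pics/side3.png"); cv2.imwrite("pics/s3.png",cv2.resize(s,None,fx=3,fy=3,interpolation=cv2.INTER_CUBIC))
```

```text
t 11.15 tcp [570.9 -73.9 131. ] rpy [1.7948e+02 1.3000e-01 1.5782e+02] vise xy [5.8 0.8] f [-0.5  0.6  0.4] F_vise [-0.7  0.3] w 33.9
side post 19 [ -1.37845628 107.05728259]
bracket 421 [-69.   54.7] rib y [-8.5 -5.2  6.8]
top post 45 [ -0.46183642 112.34588425]
```

View pics/s3.png

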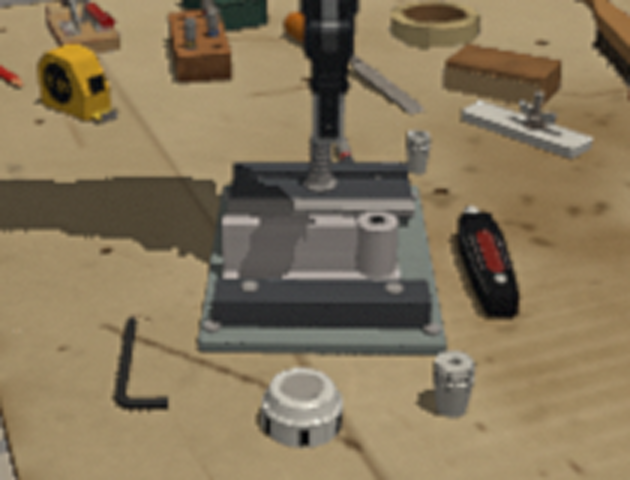

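The jaw is open by about 46 mm and the bracket is unmoved: x range -69…55, rib near y 0. The task says all the way open, so I'll give it the last few mm to the stop.

Request:
{"name": "send_rows", "arguments": {"deltas": [{"claw": 0, "tx": 2, "ty": 25, "tz": 0, "ax": 0.5, "ay": 0, "az": 0}, {"claw": 0, "tx": 2, "ty": 25, "tz": 0, "ax": 0, "ay": 0, "az": 0}, {"claw": 0, "tx": 2, "ty": 23, "tz": 0, "ax": 0, "ay": 0, "az": 0}, {"claw": 0, "tx": 0, "ty": 0, "tz": 0, "ax": 0, "ay": 0, "az": 0}, {"claw": 0, "tx": 0, "ty": 0, "tz": 25, "ax": 0, "ay": 0, "az": 0}, {"claw": 0, "tx": 0, "ty": 0, "tz": 25, "ax": 0, "ay": 0, "az": 0}, {"claw": 0, "tx": 0, "ty": 0, "tz": 20, "ax": 0, "ay": 0, "az": 0}, {"claw": 0, "tx": 0, "ty": 0, "tz": 0, "ax": 0, "ay": 0, "az": 0}, {"claw": 0, "tx": 0, "ty": 6, "tz": 0, "ax": 0, "ay": 0, "az": 0}, {"claw": 0, "tx": 0, "ty": 0, "tz": 0, "ax": 0, "ay": 0, "az": 0}]}}

```text
time: 12.25
tool_pos: [0.5977, 0.0083, 0.0601]
tcp_rot: [3.141, 0.004, 2.763]
ft_force: [0.9, -0.4, 0.7]
width: -0.0001
```

```bash
python3 -c "
from h import *
st()"
```

```text
t 12.25 tcp [597.7   8.3  60.1] rpy [179.96   0.24 158.29] vise xy [-0.6 86.9] f [ 0.9 -0.4  0.7] F_vise [ 0.9 -0. ] w -0.1
```

Request:
{"name": "send_rows", "arguments": {"deltas": [{"claw": 0, "tx": 0, "ty": 3, "tz": 3, "ax": 0, "ay": 0, "az": 0}, {"claw": 0, "tx": 0, "ty": 2, "tz": 0, "ax": 0, "ay": 0, "az": 0}, {"claw": 0, "tx": 0, "ty": 1.5, "tz": 0, "ax": 0, "ay": 0, "az": 0}, {"claw": 0, "tx": 0, "ty": 1.5, "tz": 0, "ax": 0, "ay": 0, "az": 0}, {"claw": 0, "tx": 0, "ty": 1.5, "tz": 0, "ax": 0, "ay": 0, "az": 0}, {"claw": 0, "tx": 0, "ty": 1.5, "tz": 0, "ax": 0, "ay": 0, "az": 0}, {"claw": 0, "tx": 0, "ty": 1, "tz": 0, "ax": 0, "ay": 0, "az": 0}, {"claw": 0, "tx": 0, "ty": 1, "tz": 0, "ax": 0, "ay": 0, "az": 0}, {"claw": 0, "tx": 0, "ty": 0.5, "tz": 0, "ax": 0, "ay": 0, "az": 0}, {"claw": 0, "tx": 0, "ty": 0.5, "tz": 0, "ax": 0, "ay": 0, "az": 0}]}}

```text
time: 13.25
tool_pos: [0.6016, 0.0146, 0.0592]
tcp_rot: [-3.126, 0.007, 2.758]
ft_force: [-2.3, -4.7, -0.7]
width: 0.0
```

```bash
python3 -c "
from h import *
st()"
```

```text
t 13.25 tcp [601.6  14.6  59.2] rpy [-179.11    0.42  158.01] vise xy [ 0.7 94.3] f [-2.3 -4.7 -0.7] F_vise [-0.3 -5.3] w 0.0
```

Request:
{"name": "send_rows", "arguments": {"deltas": [{"claw": 0, "tx": 0, "ty": 2, "tz": 0, "ax": -0.9, "ay": 0, "az": 0}, {"claw": 0, "tx": 0, "ty": 2, "tz": 0, "ax": 0, "ay": 0, "az": 0}, {"claw": 0, "tx": 0, "ty": 2, "tz": 0, "ax": 0, "ay": 0, "az": 0}, {"claw": 0, "tx": 0, "ty": 2, "tz": 0, "ax": 0, "ay": 0, "az": 0}, {"claw": 0, "tx": 0, "ty": 0, "tz": 0, "ax": 0, "ay": 0, "az": 0}, {"claw": 0, "tx": 0, "ty": 0, "tz": 0, "ax": 0, "ay": 0, "az": 0}, {"claw": 0, "tx": 0, "ty": 0, "tz": 0, "ax": 0, "ay": 0, "az": 0}, {"claw": 0, "tx": 0, "ty": 0, "tz": 0, "ax": 0, "ay": 0, "az": 0}, {"claw": 0, "tx": 0, "ty": 0, "tz": 0, "ax": 0, "ay": 0, "az": 0}, {"claw": 0, "tx": 0, "ty": 0, "tz": 0, "ax": 0, "ay": 0, "az": 0}]}}

```text
time: 14.25
tool_pos: [0.6016, 0.0146, 0.0592]
tcp_rot: [-3.125, 0.008, 2.753]
ft_force: [-0.9, -2.4, -0.9]
width: -0.0002
```

```bash
python3 -c "
from h import *
st()"
```

```text
t 14.25 tcp [601.6  14.6  59.2] rpy [-179.03    0.43  157.72] vise xy [ 0.6 94.3] f [-0.9 -2.4 -0.9] F_vise [ 0.  -2.6] w -0.2
```

The position no longer advances, so the jaw is at its stop. I'll retreat and go over the grip point.

Request:
{"name": "send_rows", "arguments": {"deltas": [{"claw": 0, "tx": 0, "ty": -12, "tz": 0, "ax": -0.9, "ay": 0.4, "az": 0}, {"claw": 0, "tx": 0, "ty": -5, "tz": -20, "ax": 0, "ay": 0, "az": 0}, {"claw": 0, "tx": 0, "ty": 0, "tz": -25, "ax": 0, "ay": 0, "az": 0}, {"claw": 0, "tx": 0, "ty": 0, "tz": -20, "ax": 0, "ay": 0, "az": 0}, {"claw": 34, "tx": -2, "ty": -25, "tz": 0, "ax": 0, "ay": 0, "az": 0}, {"claw": 34, "tx": -2, "ty": -25, "tz": 0, "ax": 0, "ay": 0, "az": 0}, {"claw": 34, "tx": -2, "ty": -25, "tz": 0, "ax": 0, "ay": 0, "az": 0}, {"claw": 34, "tx": 0, "ty": 0, "tz": 0, "ax": 0, "ay": 0, "az": 0}, {"claw": 34, "tx": 0, "ty": 0, "tz": 0, "ax": 0, "ay": 0, "az": 0}, {"claw": 34, "tx": 0, "ty": 0, "tz": 0, "ax": 0, "ay": 0, "az": 0}]}}

```text
time: 15.25
tool_pos: [0.5766, -0.0729, 0.1296]
tcp_rot: [3.115, 0.008, 2.757]
ft_force: [-0.3, 0.0, 0.9]
width: 0.034
```

Run:
```python
from h import *
st()
for n in("side","top"):
    pic,P=cloud(n)
    v=vise(P)*1e3; Z=P[...,2]
    m=(Z>.072)&(Z<.09)&(abs(v[...,0])<25)&(abs(v[...,1]-116)<20); print(n,"post",m.sum(),v[m].mean(0) if m.any() else None)
    m=(Z>.050)&(Z<.066)&(abs(v[...,0])<80)&(abs(v[...,1])<30); q=v[m]
    if len(q): print("bracket",m.sum(),np.percentile(q[:,0],[1,99]).round(1),"rib y",np.percentile(q[q[:,0]<20,1],[2,50,98]).round(1),np.median(Z[m]).round(4))
```

```text
t 15.25 tcp [576.6 -72.9 129.6] rpy [178.48   0.44 157.97] vise xy [10.7  3.9] f [-0.3  0.   0.9] F_vise [-0.3 -0.1] w 34.0
side post 12 [ -3.44652224 112.56230108]
bracket 423 [-69.   54.8] rib y [-8.8 -5.1  6.8] 0.0582
top post 42 [ -0.43634441 114.43603371]
```

Request:
{"name": "send_rows", "arguments": {"deltas": [{"claw": 34, "tx": 0, "ty": 0, "tz": 0, "ax": 1.5, "ay": 0.4, "az": 0.3}, {"claw": 34, "tx": 0, "ty": 0, "tz": 0, "ax": 0, "ay": 0, "az": 0}, {"claw": 34, "tx": 3.7, "ty": -4.4, "tz": 0, "ax": 0, "ay": 0, "az": 0}, {"claw": 34, "tx": 0, "ty": 0, "tz": 20, "ax": 0, "ay": 0, "az": 0}, {"claw": 34, "tx": 0, "ty": 0, "tz": 20, "ax": 0, "ay": 0, "az": 0}, {"claw": 34, "tx": 0, "ty": 0, "tz": 15, "ax": 0, "ay": 0, "az": 0}, {"claw": 34, "tx": 0, "ty": 0, "tz": 0, "ax": 0, "ay": 0, "az": 0}, {"claw": 34, "tx": 0, "ty": 0, "tz": 0, "ax": 0, "ay": 0, "az": 0}, {"claw": 34, "tx": 0, "ty": 0, "tz": 0, "ax": 0, "ay": 0, "az": 0}, {"claw": 34, "tx": 0, "ty": 0, "tz": 0, "ax": 0, "ay": 0, "az": 0}]}}

```text
time: 16.35
tool_pos: [0.5718, -0.0726, 0.0746]
tcp_rot: [-3.14, 0.002, 2.758]
ft_force: [-0.1, 0.0, 0.1]
width: 0.0341
```

```bash
python3 -c "
from h import *
st()"
```

```text
t 16.35 tcp [571.8 -72.6  74.6] rpy [-1.7992e+02  9.0000e-02  1.5804e+02] vise xy [6.2 2.3] f [-0.1  0.   0.1] F_vise [-0.1  0. ] w 34.1
```

Request:
{"name": "send_rows", "arguments": {"deltas": [{"claw": 34, "tx": -0.8, "ty": -2.8, "tz": 0, "ax": 0, "ay": 0, "az": 0.3}, {"claw": 34, "tx": 0, "ty": 0, "tz": 0, "ax": 0, "ay": 0, "az": 0}, {"claw": 34, "tx": 0, "ty": 0, "tz": 10, "ax": 0, "ay": 0, "az": 0}, {"claw": 34, "tx": 0, "ty": 0, "tz": 10, "ax": 0, "ay": 0, "az": 0}, {"claw": 34, "tx": 0, "ty": 0, "tz": 10, "ax": 0, "ay": 0, "az": 0}, {"claw": 34, "tx": 0, "ty": 0, "tz": 10, "ax": 0, "ay": 0, "az": 0}, {"claw": 34, "tx": 0, "ty": 0, "tz": 3, "ax": 0, "ay": 0, "az": 0}, {"claw": 34, "tx": 0, "ty": 0, "tz": 0, "ax": 0, "ay": 0, "az": 0}, {"claw": 34, "tx": 0, "ty": 0, "tz": 0, "ax": 0, "ay": 0, "az": 0}, {"claw": 34, "tx": 0, "ty": 0, "tz": 0, "ax": 0, "ay": 0, "az": 0}]}}

```text
time: 17.35
tool_pos: [0.5719, -0.076, 0.0282]
tcp_rot: [-3.14, 0.002, 2.752]
ft_force: [-1.2, 0.3, 0.6]
width: 0.0338
```

```bash
python3 -c "
from h import *
st()"
```

```text
t 17.35 tcp [571.9 -76.   28.2] rpy [-1.7992e+02  1.3000e-01  1.5771e+02] vise xy [ 7.6 -0.8] f [-1.2  0.3  0.6] F_vise [-1.2 -0.2] w 33.8
```

Well placed: TCP z 28, vise (7.6,-0.8), level. Closing at 60 N.

Request:
{"name": "send_rows", "arguments": {"deltas": [{"claw": 5, "tx": 0, "ty": 0, "tz": 0, "ax": 0, "ay": 0, "az": 0}, {"claw": 5, "tx": 0, "ty": 0, "tz": 0, "ax": 0, "ay": 0, "az": 0}, {"claw": 5, "tx": 0, "ty": 0, "tz": 0, "ax": 0, "ay": 0, "az": 0}, {"claw": 5, "tx": 0, "ty": 0, "tz": 0, "ax": 0, "ay": 0, "az": 0}, {"claw": 5, "tx": 0, "ty": 0, "tz": 0, "ax": 0, "ay": 0, "az": 0}, {"claw": 5, "tx": 0, "ty": 0, "tz": 0, "ax": 0, "ay": 0, "az": 0}, {"claw": 5, "tx": 0, "ty": 0, "tz": 0, "ax": 0, "ay": 0, "az": 0}, {"claw": 5, "tx": 0, "ty": 0, "tz": 0, "ax": 0, "ay": 0, "az": 0}, {"claw": 5, "tx": 0, "ty": 0, "tz": -1, "ax": 0, "ay": 0, "az": 0}, {"claw": 5, "tx": 0, "ty": 0, "tz": 0, "ax": 0, "ay": 0, "az": 0}], "force": 70}}

```text
time: 18.35
tool_pos: [0.572, -0.0752, 0.0294]
tcp_rot: [3.141, 0.002, 2.753]
ft_force: [0.1, 1.6, -3.3]
width: 0.0129
```

```bash
python3 -c "
from h import *
st()"
```

```text
t 18.35 tcp [572.  -75.2  29.4] rpy [1.7999e+02 1.3000e-01 1.5774e+02] vise xy [ 7.4 -0.1] f [ 0.1  1.6 -3.3] F_vise [-0.5  1.5] w 12.9
```

Request:
{"name": "send_rows", "arguments": {"deltas": [{"claw": 5, "tx": 0, "ty": 0, "tz": -3, "ax": 0, "ay": 0, "az": 0}, {"claw": 5, "tx": 0, "ty": 0, "tz": -5, "ax": 0, "ay": 0, "az": 0}, {"claw": 5, "tx": 0, "ty": 0, "tz": -5, "ax": 0, "ay": 0, "az": 0}, {"claw": 5, "tx": 0, "ty": 0, "tz": -5, "ax": 0, "ay": 0, "az": 0}, {"claw": 5, "tx": 0, "ty": 0, "tz": -5, "ax": 0, "ay": 0, "az": 0}, {"claw": 5, "tx": 0, "ty": 0, "tz": -5, "ax": 0, "ay": 0, "az": 0}, {"claw": 5, "tx": 0, "ty": 0, "tz": -5, "ax": 0, "ay": 0, "az": 0}, {"claw": 5, "tx": 0, "ty": 0, "tz": -3, "ax": 0, "ay": 0, "az": 0}, {"claw": 5, "tx": 0, "ty": 0, "tz": 0, "ax": 0, "ay": 0, "az": 0}, {"claw": 5, "tx": 0, "ty": 0, "tz": 0, "ax": 0, "ay": 0, "az": 0}]}}

```text
time: 19.35
tool_pos: [0.5709, -0.0758, 0.0687]
tcp_rot: [-3.14, 0.001, 2.753]
ft_force: [0.6, 1.2, -4.1]
width: 0.013
```

Run:
```python
from h import *
st()
pic,P=cloud("side"); cv2.imwrite("pics/s5.png",cv2.resize(pic[130:300,230:450],None,fx=3,fy=3,interpolation=cv2.INTER_CUBIC))
```

```text
t 19.35 tcp [570.9 -75.8  68.7] rpy [-1.7991e+02  7.0000e-02  1.5771e+02] vise xy [ 6.6 -0.9] f [ 0.6  1.2 -4.1] F_vise [0.1 1.3] w 13.0
```

View pics/s5.png

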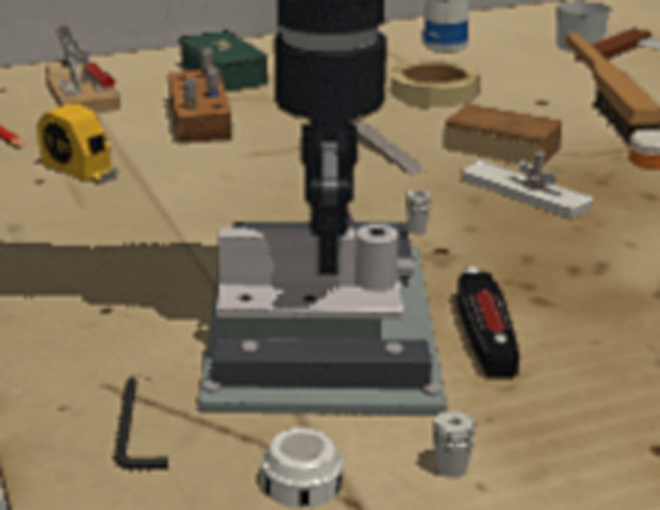

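The bracket hangs level in the fingers (4.1 N), clear of the vise, and the tools are untouched. Continuing up.

Request:
{"name": "send_rows", "arguments": {"deltas": [{"claw": 5, "tx": 0, "ty": 0, "tz": -10, "ax": 0, "ay": 0, "az": 0}, {"claw": 5, "tx": 0, "ty": 0, "tz": -15, "ax": 0, "ay": 0, "az": 0}, {"claw": 5, "tx": 0, "ty": 0, "tz": -20, "ax": 0, "ay": 0, "az": 0}, {"claw": 5, "tx": 0, "ty": 0, "tz": -20, "ax": 0, "ay": 0, "az": 0}, {"claw": 5, "tx": 0, "ty": 0, "tz": -20, "ax": 0, "ay": 0, "az": 0}, {"claw": 5, "tx": 0, "ty": 0, "tz": -15, "ax": 0, "ay": 0, "az": 0}, {"claw": 5, "tx": 0, "ty": 0, "tz": -8, "ax": 0, "ay": 0, "az": 0}, {"claw": 5, "tx": 0, "ty": 0, "tz": 0, "ax": 0, "ay": 0, "az": 0}, {"claw": 5, "tx": 0, "ty": 0, "tz": 0, "ax": 0, "ay": 0, "az": 0}, {"claw": 5, "tx": 0, "ty": 0, "tz": 0, "ax": 0, "ay": 0, "az": 0}]}}

```text
time: 20.4
tool_pos: [0.5686, -0.0751, 0.1815]
tcp_rot: [-3.139, -0.004, 2.753]
ft_force: [-0.8, -0.0, -3.9]
width: 0.0132
```

Request:
{"name": "send_rows", "arguments": {"deltas": [{"claw": 5, "tx": 0, "ty": 0, "tz": 0, "ax": 0, "ay": 0, "az": 0}, {"claw": 5, "tx": 0, "ty": 0, "tz": 0, "ax": 0, "ay": 0, "az": 0}, {"claw": 5, "tx": 0, "ty": 0, "tz": 0, "ax": 0, "ay": 0, "az": 0}, {"claw": 5, "tx": 0, "ty": 0, "tz": 0, "ax": 0, "ay": 0, "az": 0}, {"claw": 5, "tx": 0, "ty": 0, "tz": 0, "ax": 0, "ay": 0, "az": 0}, {"claw": 5, "tx": 0, "ty": 0, "tz": 0, "ax": 0, "ay": 0, "az": 0}, {"claw": 5, "tx": 0, "ty": 0, "tz": 0, "ax": 0, "ay": 0, "az": 0}, {"claw": 5, "tx": 0, "ty": 0, "tz": 0, "ax": 0, "ay": 0, "az": 0}, {"claw": 5, "tx": 0, "ty": 0, "tz": 0, "ax": 0, "ay": 0, "az": 0}, {"claw": 5, "tx": 0, "ty": 0, "tz": 0, "ax": 0, "ay": 0, "az": 0}]}}

```text
time: 21.4
tool_pos: [0.567, -0.0746, 0.1787]
tcp_rot: [-3.138, -0.009, 2.752]
ft_force: [-0.6, -0.5, -4.5]
width: 0.0127
```

Run:
```python
from h import *
st(); print(abs(robot.get_state()["qd"]).max().round(4))
pic,P=cloud("side"); cv2.imwrite("pics/s6.png",cv2.resize(pic[100:300,220:450],None,fx=3,fy=3,interpolation=cv2.INTER_CUBIC))
v=vise(P)*1e3; Z=P[...,2]*1e3
m=(abs(v[...,0])<75)&(v[...,1]>-43)&(v[...,1]<-35)&(Z>130)&(Z<190)
print("flange edge",m.sum(),"z vs x",np.polyfit(v[m][:,0],Z[m],1).round(4),"x",v[m][:,0].min().round(1),v[m][:,0].max().round(1))
st()
```

```text
t 21.4 tcp [567.  -74.6 178.7] rpy [-179.81   -0.5   157.7 ] vise xy [ 2.5 -1.4] f [-0.6 -0.5 -4.5] F_vise [-0.3 -0.6] w 12.7
0.0028
flange edge 279 z vs x [-6.700000e-03  1.667007e+02] x -73.4 52.7
t 21.45 tcp [567.  -74.6 178.7] rpy [-179.81   -0.5   157.71] vise xy [ 2.5 -1.4] f [ 1.  -0.3 -4. ] F_vise [1.  0.1] w 12.8
```

View pics/s6.png

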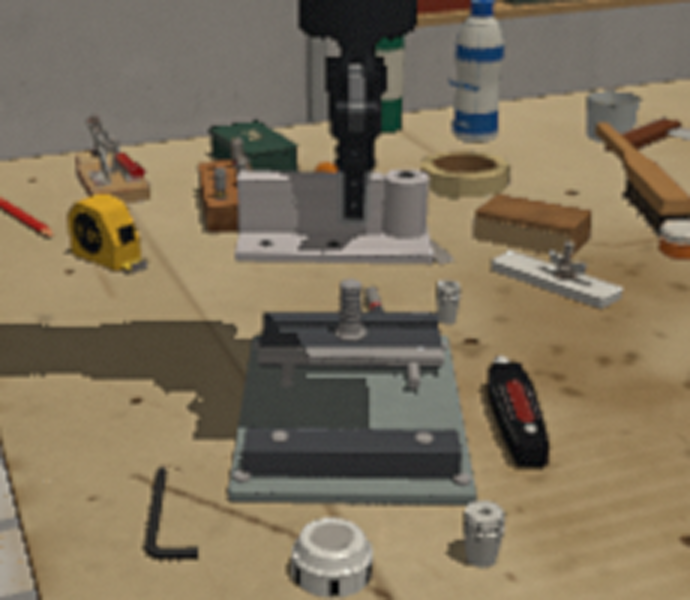

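The bracket hangs level (slope 0.007), centred above the vise with its underside about 150 mm over the seat. It is still, the jaw is open, and the tools are in place. Handing in.

```bash
python3 -c "
from workcell import robot
print(robot.finish_job())"
```

```text
the job is handed in; nothing more can be done
None
```

The jaw is open at its stop. The bracket is held level and still, about 150 mm above its seat, and the job was handed in at about 21.5 s of the 45 s allowed. No verdict was reported.

**What I did:**
- I pushed the jaw post with closed fingers until it stopped advancing.
- I then gripped the rib at the centre of mass (vise x about +7, since the bracket sat about 7 mm off along x) with 70 N, and lifted straight up.

**Last checks:**
- **Jaw:** the top camera puts the post at y ≈ 114 mm and the side camera at about 112.5 mm, against 116 mm nominal for fully open. That reads as 46–50 mm open. I take it as fully open because the push would go no further.
- **Bracket:** tilt along its length is about 0.007 rad. Its origin is within about 15 mm of straight above the seat.
- **Stillness:** the TCP did not change between the last two readings and joint speeds were below 0.003 rad/s. Over the second before those readings, while the arm was holding, the tool had settled about 3 mm.
- **Grip:** the fingers carry about 4 N, which fits the bracket's weight. The opening reads 12.7 mm on the 14 mm rib, which I put down to sensing or pad give.
- **Tools:** in the last side view, the ones around the vise look unmoved. I did not measure them again.

**What went wrong on the way:**
- My first move call was refused because the rows left out keys.
- My first approach ran joint 6 into its range limit. I switched to the opposite half-turn, which gives the same grasp.

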